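Put the loose bolt away in the push-latch tray

ROBOT

A 6-joint arm with a two-finger parallel gripper is mounted at the origin on a cart in front of the work surface, level with it; the furniture and walls round the work are solid. World frame = base frame: x ahead of the robot, y to its left, z up, the work surface at z = 0. Lengths are in m, angles in rad, forces in N, time in s.
With the tool pointing down it reaches from about 0.3 to 1 m from the base axis. Payload 5.1 kg.
Tool frame: the origin (TCP) lies midway between the tips of the shut fingers; the grasp point (between the pads) lies 19 mm behind it; z points along the fingers, y is the line along which they close (so a half turn about z gives the same grasp; the last joint's range is limited). The gripper opens to 95 mm and grips with 3 to 60 N. Pads are 20 mm wide; open, the fingers measure 119 mm over their backs; the gripper's body (75 mm by 180 mm) begins 59 mm behind the grasp point.
Start: joints at [1.048, 0.124, 1.65, -0, 1.367, -0.083], TCP at [0.277, 0.588, 0.215] pointing down, gripper open.
Joint ranges: [-2.61, 2.61], [-1.02, 2.33], [0.03, 2.71], [-1.35, 4.49], [0.32, 2.68], [-2.91, 2.91]. Speed limits (rad/s): [2.57, 2.57, 3.14, 3.14, 3.14, 3.14].

INTERFACE

Orientations are given as [roll, pitch, yaw] about the fixed x, y, z axes, in that order (R = Rz(yaw) Ry(pitch) Rx(roll)).
In Python, from cell import telemetry, cams, manip gives the robot as it stands. The module is installed in compiled form; this text tells all that it offers.
- The arm moves only by the shell command python3 -m handwheel 'ROWS' [FORCE]. ROWS is a JSON list of rows, 1 to 5 of them, each of 7 numbers: the finger opening in m, then dx, dy, dz in m, then a rotation vector rx, ry, rz in rad; each row shifts and turns the commanded pose from where the row before left it, along the tool's axes as they then stand; what a row does not reach is not made up. A row lasts 1/8 s, in which the tool goes at most 0.0625 m and 0.188 rad, less where a joint would pass 70% of its speed; a pose out of reach is approached as far as the arm can. The fingers move at their own pace and stop on an object; FORCE is the grip in N (left out, the last holds). Time passes only in rows, so rows that do not move let the fingers close. It prints the time, the measured TCP pose, the force, the opening and the grip force at its end.
- telemetry.get_state(): the state, without advancing time (a new reading comes with each control period).
- cams.snapshot(name): name is "scene" or "top"; returns a dict with "image" (400x640x3 uint8, blue, green, red), "mtx" (3x3 intrinsics, pixels), "k1" (the pictures are not rectified: a ray, as slopes to the right and down, at radius r is drawn at 1 + k1 r^2 times it, then the intrinsics apply), "world_to_cam" (4x4, takes a point from world to camera coordinates). Camera axes: x right, y down, z forward; pixel columns grow to the right and rows downward; lengths in m; the calibration is good to about 2 mm. A picture is of the moment at which its call begins. There is no depth.
- manip.hand_in(): hands the job in; it is judged then, once.
The state is a dict: "time_s": time; "joints": joint angles; "qvel": joint speeds; "joint_efforts": joint torques, N m; "tcp_pos": TCP position; "tcp_rot": TCP orientation; "wrist_force": force on the tool from outside, world axes, zero at the start; "ft_torque": the same for the moment, N m; "opening": finger opening in m; "gripper_force": force on a finger pad.
Only numpy, scipy, OpenCV 4.12 (cv2) and the standard library are available. Lean on these libraries where they do the work, as an engineer would, in place of code of your own. Each camera call takes 0.05 s, during which the arm holds its last target. There are 200 camera calls.

TASK

The small grey parts unit has one tray with a plain front and a push latch. Push the front in until the latch lets go and the tray springs out, lay the loose bolt down in it (do not drop it), then push the tray back in until it latches and stays shut by itself. Press gently: the latch breaks if the tray is ever pressed with more than 20 N; leave the tape measure, the small carton and the spark plug where they are.

Things in the scene. Friction and masses are not known exactly. Their poses are not given: they have to be found in the camera images.
- unit: Grey case of the parts unit, fixed: 100 deep (x), 130 wide (y), 140 high mm, blank below, the tray in its upper half. Origin: centre of its underside, at bench height; the front faces its own -x. Push-push latch: latched, press the tray 4 mm further in and let go: it springs out. Pushed in again as deep (4 mm past its latched rest) and let go, it stays latched. The latch turns over in 0.2 s.
- tray (a joint): How far the tray is out, m, along the unit's -x. Latched it rests somewhere between 0 and 0.006 (the latch is set differently each time); let go by the latch it springs out to its stop at 0.055. A spring pushes it outward with about 3 N when shut, 0.5 N when out. The latch works at 4 mm inward of the latched rest; 5 mm inward a hard rubber buffer begins. The tray weighs 0.9 kg: go slowly.
- tray_push (a point): Middle of the push plate on the tray's front, on its outer face, 110 mm above the bench; moves with the tray; axes as the unit's; at tray value 0 it is 70 mm in front of the unit's origin. The front is a dark steel panel 126 wide, 62 high (72 to 134 mm above the bench), 10 thick mm. Slow pushing takes at most 5 N up to the buffer, which adds 4 N per mm or more: 8 N means it is reached.
- tray_floor (a point): Point on the tray's inner floor, 88 mm above the bench, 42 mm behind the outer face of the front panel, midway across; it moves with the tray. Axes as the unit's. Inside, the tray is 100 mm wide, side walls 3 mm thick, up to 114 mm above the bench; fully out, its open part reaches from 32 mm in front of this point to 33 mm behind it, where the case begins.
- bolt: Loose hex bolt, worn dull steel, lying on the bench in front of the flat organiser case: 16 x 46 x 19 mm, 0.03 kg. Origin: centre of its underside; the shank runs along its own y, z is up.
- tape_measure: Bystander: yellow pocket tape measure, 62 x 91 x 35 mm, lying on the bench in front of the unit. Origin: underside.
- bulb_box: Bystander: small blue bulb carton, 45 x 45 x 62 mm, standing near the front of the bench. Origin: centre of its underside.
- spark_plug: Bystander: used spark plug, 20 x 67 x 18 mm, lying near the front of the bench. Origin: its underside.

How it is judged:
By the outcome, as a careful person would: the job done as asked, in the order asked, and still so for the second after the job is handed in, with the robot touching nothing.
It also fails if it takes over 72 s, if anything falls off the work surface, if the arm or the gripper's body presses on something with over 40 N, if the wrist force passes 120 N, or if a joint passes its speed limit or range.

## Working session

There is one attempt and no reset: what is moved stays moved. The work goes in short steps, Python scripts to look and compute and a shell command to move; the robot and the scene stay as the last step left them, time stands still between calls to the robot, and variables do not carry over. Pictures are saved under pics/ and viewed, at most 10 in all, crops included, and the job is handed in when it is done.

```bash
mkdir -p pics; cat > h.py <<'E'
import numpy as np, cv2
from cell import telemetry, cams, manip
def snap(n,f):
    s=cams.snapshot(n); cv2.imwrite('pics/'+f+'.png',s['image']); np.savez('pics/'+f+'.npz',K=s['mtx'],k1=s['k1'],T=s['world_to_cam']); return s
def load(f):
    d=np.load('pics/'+f+'.npz'); return d['K'],float(d['k1']),d['T']
def ray(f,uv):
    K,k1,T=load(f); p=cv2.undistortPoints(np.array([[uv]],float),K,np.array([k1,0,0,0.]))[0,0]
    R=T[:3,:3]; return -R.T@T[:3,3], R.T@np.array([p[0],p[1],1])
def onz(f,uv,z):
    c,d=ray(f,uv); return c+d*(z-c[2])/d[2]
def tri(f1,a,f2,b):
    c,d=ray(f1,a); e,g=ray(f2,b); s=np.linalg.lstsq(np.c_[d,-g],e-c,rcond=None)[0]
    p=c+s[0]*d; q=e+s[1]*g; return (p+q)/2, np.linalg.norm(p-q)
def proj(f,P):
    K,k1,T=load(f); return cv2.projectPoints(np.atleast_2d(P).astype(float),cv2.Rodrigues(T[:3,:3])[0],T[:3,3],K,np.array([k1,0,0,0.]))[0][:,0]
E
python3 -c "
from h import *
np.set_printoptions(precision=4,suppress=True)
for n in('scene','top'):
    s=snap(n,n+'0'); T=s['world_to_cam']; print(n,s['mtx'].tolist(),s['k1'],-T[:3,:3].T@T[:3,3],T[2,:3])
print(telemetry.get_state())"
```

```text
scene [[491.21054192921906, 0.0, 321.0507634801502], [0.0, 491.21054192921906, 199.25217580220658], [0.0, 0.0, 1.0]] -0.0036656953764235196 [ 0.1072 -0.7007  0.7236] [ 0.3248  0.6116 -0.7214]
top [[389.09023776215474, 0.0, 318.111555773299], [0.0, 389.09023776215474, 200.55625176408975], [0.0, 0.0, 1.0]] 0.02853337597384648 [ 0.2103 -0.189   0.9203] [ 0.1829 -0.0035 -0.9831]
{'time_s': 0.1, 'joints': array([ 1.0484,  0.1244,  1.6515,  0.    ,  1.3675, -0.0826]), 'qvel': array([ 0.0002, -0.0022, -0.0031,  0.0001,  0.0008, -0.0004]), 'joint_efforts': array([ -0.0003, -41.8886, -36.1096,   0.0776,   0.0462,  -0.0001]), 'tcp_pos': array([0.2765, 0.5876, 0.2135]), 'tcp_rot': array([-3.1397, -0.0002,  2.7018]), 'wrist_force': array([-0.3886, -0.0359, -0.3561]), 'ft_torque': array([ 0.0159, -0.0024,  0.0241]), 'gripper_force': 0.0, 'opening': 0.09504223216215785}
```

View pics/scene0.png

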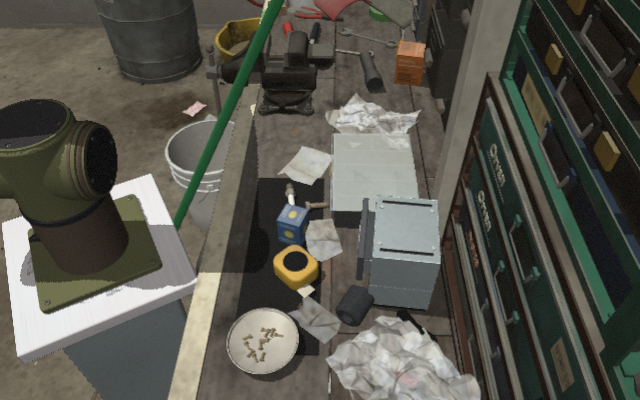

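View pics/top0.png

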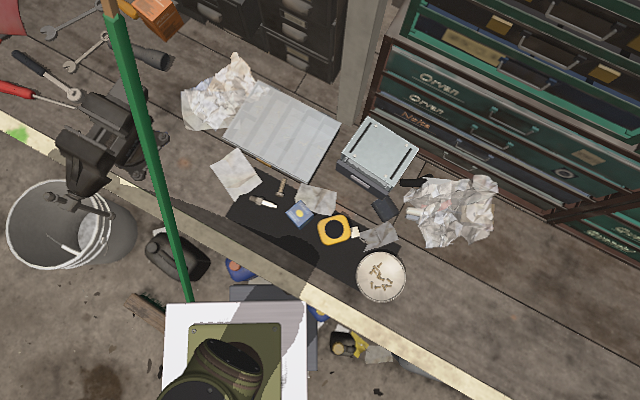

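The scene view shows the grey unit at about (400,250), with its front panel facing left at (365,235). The tape measure is at (297,268), the carton at (292,225), the spark plug at (290,192) and the bolt at (317,205). In the top view the unit is at (378,152), the bolt at (281,188) and the spark plug at (263,203). I'll enlarge both.

```bash
python3 -c "
from h import *
a=cv2.imread('pics/scene0.png')[165:325,265:465]; b=cv2.imread('pics/top0.png')[105:255,230:430]
cv2.imwrite('pics/sc.png',cv2.resize(a,None,fx=4,fy=3.75,interpolation=cv2.INTER_CUBIC)[:600]); cv2.imwrite('pics/tc.png',cv2.resize(b,None,fx=4,fy=4,interpolation=cv2.INTER_CUBIC))
print(proj('scene0',[.277,.588,.215]),proj('top0',[.277,.588,.215]))"
```

```text
[[134.86292247 -12.37540361]] [[-127.86255004  245.24591982]]
```

View pics/sc.png

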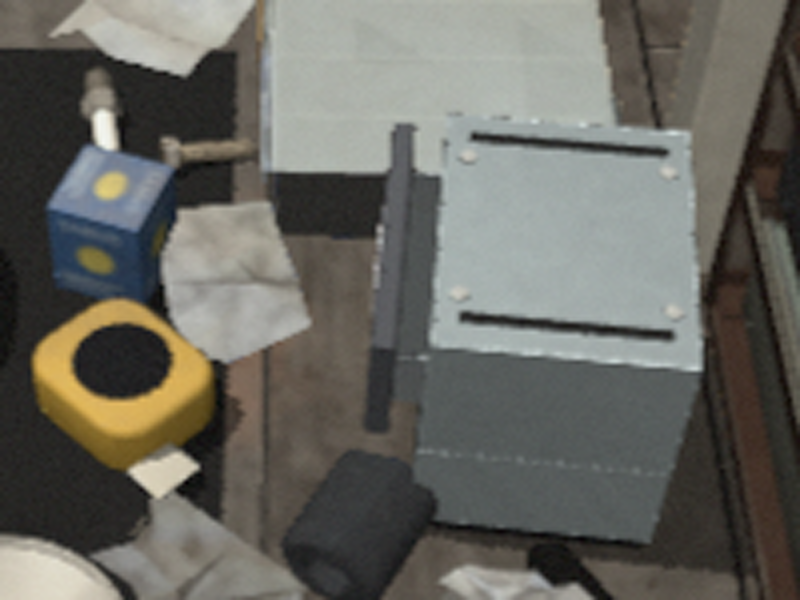

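View pics/tc.png

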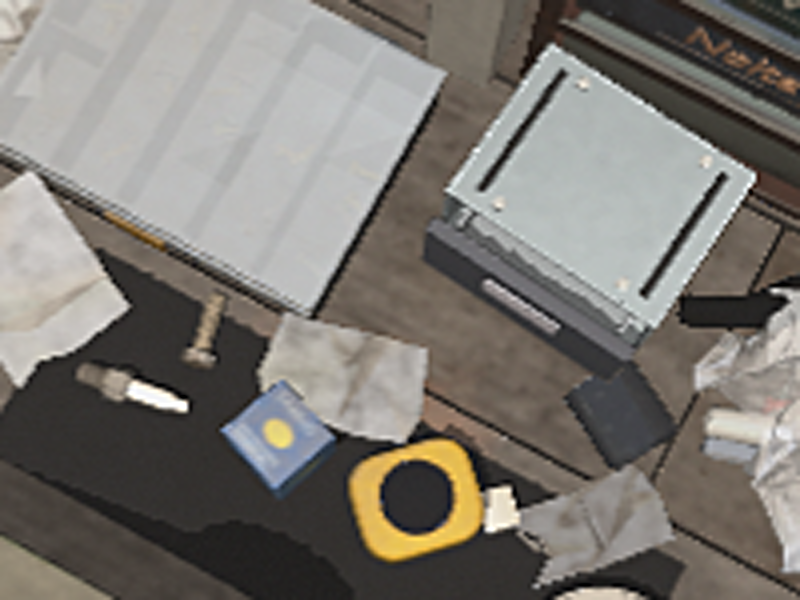

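The crops (4x, offsets (265,165) and (230,105)) show the four corners of the unit's top, the front panel's top edge, and the bolt with its head at scene crop (172,150) / top crop (200,355). Triangulating these now.

```bash
python3 -c "
from h import *
np.set_printoptions(precision=4,suppress=True)
S=lambda u,v:(264.6+u/4,164.6+v/3.75)
T=lambda u,v:(229.6+u/4,104.6+v/4)
P={'FL':((447,118),(447,190)),'FR':((430,345),(655,328)),'BL':((690,130),(553,42)),'BR':((700,370),(757,178)),
'panL':((393,126),(427,222)),'panR':((366,425),(628,360)),'bhead':((166,150),(200,357)),'btip':((255,148),(218,296)),'bmid':((188,152),(206,340)),'carton_c':((112,187),(279,433)),'tape_c':((122,360),(418,497)),'plug0':((98,80),(85,373)),'plug1':((105,140),(185,406)),'black':((345,590),(610,465)),'blkR':((430,510),(678,425))}
R={}
for k,(a,b) in P.items():
    p,e=tri('scene0',S(*a),'top0',T(*b)); R[k]=p; print(k,p,round(e*1000,1))
c=(R['FL']+R['FR']+R['BL']+R['BR'])/4; d=R['FR']-R['FL']; print('unit',c,'yaw',np.arctan2(d[0],-d[1]), np.linalg.norm(d),np.linalg.norm(R['BL']-R['FL']))
z=[onz('top0',T(*q),.14) for q in ((447,190),(655,328),(553,42),(757,178))]; print(np.array(z),np.mean(z,0)); d=z[1]-z[0]+z[3]-z[2];print(np.arctan2(d[0],-d[1]))
d=z[2]-z[0]+z[3]-z[1];print(np.arctan2(d[1],d[0]))
z=[onz('scene0',S(*q),.14) for q in ((447,118),(430,345),(690,130),(700,370))]; print(np.array(z),np.mean(z,0)); d=z[1]-z[0]+z[3]-z[2];print(np.arctan2(d[0],-d[1]))
print('bolt z=.01', onz('top0',T(200,357),.01),onz('top0',T(218,296),.01),onz('scene0',S(166,150),.01),onz('scene0',S(255,148),.01))
"
```

```text
FL [ 0.4565 -0.2419  0.1379] 3.0
FR [ 0.3807 -0.3462  0.1407] 1.5
BL [ 0.5356 -0.3     0.1435] 1.7
BR [ 0.4601 -0.4037  0.1408] 0.5
panL [ 0.4394 -0.2308  0.1321] 6.5
panR [ 0.3677 -0.339   0.0897] 15.1
bhead [ 0.3942 -0.1009  0.0175] 3.8
btip [ 0.4362 -0.1113  0.0063] 0.8
bmid [ 0.405  -0.1041  0.0135] 4.4
carton_c [ 0.342  -0.1496  0.063 ] 1.5
tape_c [ 0.3076 -0.2271  0.0377] 1.5
plug0 [ 0.3882 -0.0325  0.0123] 1.1
plug1 [ 0.3635 -0.0942  0.0338] 1.1
black [ 0.3393 -0.3487 -0.0143] 16.6
blkR [ 0.3533 -0.3741  0.0744] 25.1
unit [ 0.4583 -0.323   0.1407] yaw -0.6282523575234664 0.12900511140980306 0.09827807998913356
[[ 0.4574 -0.2422  0.14  ]
 [ 0.3816 -0.3466  0.14  ]
 [ 0.5379 -0.3009  0.14  ]
 [ 0.4606 -0.404   0.14  ]] [ 0.4594 -0.3234  0.14  ]
-0.635385143206319
-0.6285132422783158
[[ 0.4537 -0.2434  0.14  ]
 [ 0.3803 -0.3457  0.14  ]
 [ 0.5372 -0.2976  0.14  ]
 [ 0.4603 -0.4032  0.14  ]] [ 0.4579 -0.3225  0.14  ]
-0.6259289446496059
bolt z=.01 [ 0.3977 -0.1007  0.01  ] [ 0.4349 -0.1115  0.01  ] [ 0.3953 -0.0944  0.01  ] [ 0.4349 -0.1144  0.01  ]
```

```bash
python3 -c "
from h import *
np.set_printoptions(precision=3,suppress=True)
c1,a=ray('scene0',(180,220));_,b=ray('scene0',(268,10)); n1=np.cross(a,b)
c2,a2=ray('top0',(187,297));_,b2=ray('top0',(110,20)); n2=np.cross(a2,b2)
for f,uv in (('scene0',(180,220)),('scene0',(225,115)),('scene0',(268,10))):
    c,d=ray(f,uv); print('pole',c+d*(n2@(c2-c))/(n2@d))
for f,uv in (('top0',(187,297)),('top0',(110,20))):
    c,d=ray(f,uv); print('pole',c+d*(n1@(c1-c))/(n1@d))
S=lambda u,v:(264.6+u/4,164.6+v/3.75)
T=lambda u,v:(229.6+u/4,104.6+v/4)
print('org top',tri('scene0',S(270,172),'top0',T(310,308)), 'vise',onz('top0',(60,150),.1),onz('top0',(130,150),.1),onz('top0',(130,100),.1),'edge',onz('top0',(250,240),0),onz('top0',(400,330),0),'pan',onz('top0',T(160,245),0),onz('top0',(225,130),.05))
print(tri('scene0',(298,40),'top0',(128,95)),tri('scene0',(210,60),'top0',(60,150)))
im=cv2.imread('pics/top0.png')
"
```

```text
pole [ 0.178  0.184 -0.194]
pole [0.322 0.124 0.113]
pole [0.42  0.08  0.333]
pole [ 0.149  0.196 -0.255]
pole [0.502 0.045 0.512]
org top (array([ 0.415, -0.167,  0.053]), np.float64(0.0028090340503736724)) vise [0.485 0.366 0.1  ] [0.483 0.216 0.1  ] [0.599 0.224 0.1  ] edge [ 0.29 -0.03  0.  ] [ 0.081 -0.371  0.   ] pan [ 0.47  -0.075  0.   ] [0.545 0.023 0.05 ]
(array([0.539, 0.175, 0.209]), np.float64(0.035978785442780055)) (array([0.42 , 0.342, 0.127]), np.float64(0.10700507240830888))
```

A green pole leans across the way, from about (0.32,0.12,0.11) to (0.50,0.05,0.51). I'll pull in, lift, and pass on the inside of it, watching the pose as I go.

```bash
python3 -m handwheel '[[0.0,0,-0.055,-0.027,0,0,0],[0.0,0,-0.055,-0.027,0,0,0],[0.0,0,-0.055,-0.027,0,0,0],[0.0,0,-0.055,-0.027,0,0,0],[0.0,0,-0.055,-0.027,0,0,0]]' 10
cat > d.py <<'E'
import sys; from h import *
from scipy.spatial.transform import Rotation as Ro
np.set_printoptions(precision=4,suppress=True)
s=telemetry.get_state(); g=np.array(eval(sys.argv[1]),float); p=s['tcp_pos']; R=Ro.from_euler('xyz',s['tcp_rot'])
d=R.inv().apply(g-p); print('t',s['time_s'],'tool d',d,'rows',np.linalg.norm(d)/.0625,'q',s['joints'])
if len(sys.argv)>2: print('rotvec',(R.inv()*Ro.from_euler('xyz',[np.pi,0,float(sys.argv[2])])).as_rotvec())
E
python3 d.py '[.15,.30,.35]' 3.3
```

```text
time_s: 0.72
tcp_pos: [0.1587, 0.3375, 0.35]
tcp_rot: [-3.141, 0.0, 2.702]
wrist_force: [-0.2, -0.7, 1.0]
opening: 0.0503
gripper_force: 0.0
t 0.725 tool d [-0.0081 -0.0377  0.    ] rows 0.6164178873556712 q [ 0.9871 -0.57    2.0097 -0.0001  1.7023 -0.1441]
rotvec [-0.0005 -0.0001 -0.598 ]
```

```bash
python3 -m handwheel '[[0.0,0,0,-0.005,0,0,-0.15],[0.0,0,0,-0.005,0,0,-0.15],[0.0,0,0,-0.005,0,0,-0.15],[0.0,0,0,-0.005,0,0,-0.15]]'
python3 d.py '[.31,.10,.37]'
```

```text
time_s: 1.23
tcp_pos: [0.1595, 0.3391, 0.3694]
tcp_rot: [-3.141, -0.0, -2.976]
wrist_force: [0.6, 0.3, 0.4]
opening: 0.0106
gripper_force: 0.0
t 1.225 tool d [-0.1091 -0.2605 -0.0006] rows 4.519484566491645 q [ 0.9875 -0.5619  1.9732  0.      1.7308 -0.7484]
```

```bash
python3 -m handwheel '[[0.0,-0.022,-0.052,0,0,0,0],[0.0,-0.022,-0.052,0,0,0,0],[0.0,-0.022,-0.052,0,0,0,0],[0.0,-0.022,-0.052,0,0,0,0],[0.0,-0.022,-0.052,0,0,0,0]]'
python3 d.py '[.29,-.16,.36]'
```

```text
time_s: 1.85
tcp_pos: [0.3101, 0.0985, 0.3694]
tcp_rot: [3.141, 0.001, -2.981]
wrist_force: [1.8, 0.4, -0.2]
opening: 0.0005
gripper_force: 0.0
t 1.85 tool d [ 0.0611 -0.2519  0.0093] rows 4.1507817009603984 q [ 0.1417 -0.6884  2.0448  0.0002  1.7843 -1.5893]
```

```bash
python3 -m handwheel '[[0.0,0.012,-0.05,0.002,0,0,0],[0.0,0.012,-0.05,0.002,0,0,0],[0.0,0.012,-0.05,0.002,0,0,0],[0.0,0.012,-0.05,0.002,0,0,0],[0.0,0.012,-0.05,0.002,0,0,0]]'
python3 d.py '[.3615,-.2523,.20]' 2.511
```

```text
time_s: 2.48
tcp_pos: [0.2897, -0.1578, 0.3593]
tcp_rot: [-3.141, 0.001, -2.982]
wrist_force: [0.4, -0.4, -0.1]
opening: 0.0009
gripper_force: 0.0
t 2.475 tool d [-0.0558 -0.1047  0.1594] rows 3.1786748158729274 q [-0.6622 -0.68    2.0569  0.0003  1.7641 -2.3926]
rotvec [0.     0.0006 0.7902]
```

```bash
python3 -m handwheel '[[0.0,0,0,0.03,0,0,0.158],[0.0,0,0,0.03,0,0,0.158],[0.0,0,0,0.03,0,0,0.158],[0.0,0,0,0.03,0,0,0.158],[0.0,0,0,0.03,0,0,0.158]]'
python3 d.py '[.3615,-.2523,.10]' 2.511
```

```text
time_s: 3.1
tcp_pos: [0.2901, -0.156, 0.2082]
tcp_rot: [3.142, -0.001, 2.506]
wrist_force: [-0.1, 0.4, -0.1]
opening: 0.0002
gripper_force: 0.0
t 3.1 tool d [-0.1147 -0.0351  0.1081] rows 2.5838803336217406 q [-0.6569 -0.6813  2.3041 -0.      1.5193 -1.5926]
rotvec [ 0.     -0.0006 -0.0045]
```

```bash
python3 -m handwheel '[[0.0,-0.038,-0.0117,0.02,0,0,0],[0.0,-0.038,-0.0117,0.04,0,0,0],[0.0,-0.038,-0.0117,0.048,0,0,0],[0.0,0,0,0,0,0,0]]'
python3 d.py '[.4019,-.2818,.10]' 2.511
python3 -c "
from h import *
s=snap('scene','s1');t=snap('top','t1')
a=s['image'][150:300,270:470];b=t['image'][105:255,280:480]
cv2.imwrite('pics/c1.png',np.vstack([cv2.resize(x,None,fx=3,fy=2,interpolation=2) for x in(a,b)]))"
```

```text
time_s: 3.6
tcp_pos: [0.3592, -0.2501, 0.095]
tcp_rot: [3.14, -0.014, 2.511]
wrist_force: [-0.0, 0.4, -0.2]
opening: 0.0002
gripper_force: 0.0
t 3.6 tool d [-0.0531 -0.0005 -0.0058] rows 0.8546786195293289 q [-0.7308 -0.2482  2.2132 -0.      1.1912 -1.6707]
rotvec [ 0.0014 -0.0145 -0.0003]
```

View pics/c1.png

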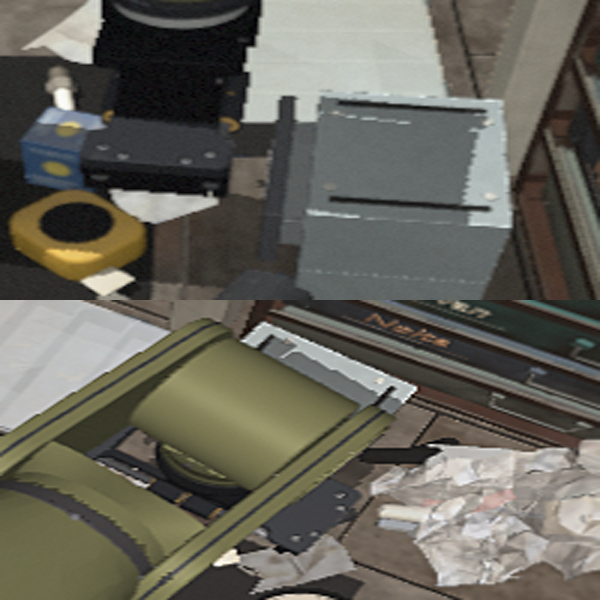

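The crop shows the gripper standing just in front of the dark panel (scene crop (160,150) against panel (275,180)), clear of tape and carton. I'll creep in now.

```bash
python3 -m handwheel '[[0.0,-0.01,0,-0.004,0,0.014,0],[0.0,-0.008,0,0,0,0,0],[0.0,-0.006,0,0,0,0,0],[0.0,-0.004,0,0,0,0,0],[0.0,0,0,0,0,0,0]]'
python3 -m handwheel '[[0.0,-0.002,0,0,0,0,0],[0.0,-0.002,0,0,0,0,0],[0.0,-0.001,0,0,0,0,0],[0.0,0,0,0,0,0,0]]'; python3 d.py '[.4019,-.2818,.10]' 2.511
```

```text
time_s: 4.32
tcp_pos: [0.3846, -0.2682, 0.1055]
tcp_rot: [-3.142, -0.014, 2.512]
wrist_force: [-0.3, -0.4, -0.9]
opening: 0.0007
gripper_force: 0.0
time_s: 4.82
tcp_pos: [0.3885, -0.2712, 0.1053]
tcp_rot: [3.142, -0.014, 2.512]
wrist_force: [-0.0, -0.1, -0.3]
opening: 0.0004
gripper_force: 0.0
t 4.825 tool d [-0.0171 -0.0007  0.0051] rows 0.28617890787837696 q [-0.7219 -0.1696  2.1292 -0.0014  1.196  -1.6624]
rotvec [ 0.     -0.0141  0.0008]
```

```bash
for i in 1 2; do :; done; python3 -m handwheel '[[0.0,-0.0015,0,0,0,-0.014,0],[0.0,-0.0015,0,0,0,0,0],[0.0,0,0,0,0,0,0]]'
python3 -m handwheel '[[0.0,-0.001,0,0,0,0,0],[0.0,-0.001,0,0,0,0,0],[0.0,0,0,0,0,0,0]]'
python3 -m handwheel '[[0.0,-0.001,0,0,0,0,0],[0.0,-0.001,0,0,0,0,0],[0.0,0,0,0,0,0,0]]'
```

```text
time_s: 5.2
tcp_pos: [0.391, -0.273, 0.1054]
tcp_rot: [-3.142, 0.0, 2.512]
wrist_force: [-0.3, -0.2, -0.6]
opening: 0.0005
gripper_force: 0.0
time_s: 5.58
tcp_pos: [0.3923, -0.2739, 0.1053]
tcp_rot: [3.142, -0.001, 2.512]
wrist_force: [-2.1, 0.3, 1.6]
opening: 0.0007
gripper_force: 1.2
time_s: 5.95
tcp_pos: [0.3943, -0.2753, 0.1053]
tcp_rot: [3.142, 0.0, 2.512]
wrist_force: [-2.8, 2.1, 1.3]
opening: 0.0003
gripper_force: 1.1
```

```bash
python3 -m handwheel '[[0.0,-0.001,0,0,0,0,0],[0.0,0,0,0,0,0,0]]'
python3 -m handwheel '[[0.0,-0.0005,0,0,0,0,0],[0.0,0,0,0,0,0,0]]'
```

```text
time_s: 6.2
tcp_pos: [0.3951, -0.2759, 0.1053]
tcp_rot: [3.142, 0.0, 2.512]
wrist_force: [-2.0, 1.7, 1.2]
opening: 0.0001
gripper_force: 0.9
time_s: 6.45
tcp_pos: [0.3955, -0.2762, 0.1053]
tcp_rot: [3.142, 0.0, 2.512]
wrist_force: [-2.3, 1.3, 1.3]
opening: 0.0008
gripper_force: 1.0
```

```bash
python3 -m handwheel '[[0.0,-0.0005,0,0,0,0,0],[0.0,0,0,0,0,0,0]]'
python3 -m handwheel '[[0.0,-0.0005,0,0,0,0,0],[0.0,0,0,0,0,0,0]]'
```

```text
time_s: 6.7
tcp_pos: [0.3957, -0.2764, 0.1053]
tcp_rot: [3.142, -0.0, 2.512]
wrist_force: [-2.4, 1.9, 1.9]
opening: 0.0006
gripper_force: 1.6
time_s: 6.95
tcp_pos: [0.3961, -0.2766, 0.1053]
tcp_rot: [3.142, -0.0, 2.512]
wrist_force: [-2.9, 2.3, 3.2]
opening: 0.0006
gripper_force: 1.8
```

```bash
python3 -m handwheel '[[0.0,-0.0005,0,0,0,0,0],[0.0,0,0,0,0,0,0]]'
python3 -m handwheel '[[0.0,-0.0005,0,0,0,0,0],[0.0,0,0,0,0,0,0],[0.0,0,0,0,0,0,0]]'
```

```text
time_s: 7.2
tcp_pos: [0.3961, -0.2766, 0.1053]
tcp_rot: [3.142, -0.002, 2.512]
wrist_force: [-4.5, 4.3, 3.8]
opening: 0.0003
gripper_force: 3.0
time_s: 7.58
tcp_pos: [0.3961, -0.2767, 0.1053]
tcp_rot: [-3.142, -0.003, 2.512]
wrist_force: [-6.2, 4.5, 5.1]
opening: 0.0011
gripper_force: 4.0
```

The push force is 7.7 N and the tool no longer advances, so the buffer is reached. Letting go and backing off.

```bash
python3 -m handwheel '[[0.0,0.006,0,0,0,0,0],[0.0,0.02,0,0,0,0,0],[0.0,0.03,0,0,0,0,0],[0.0,0.03,0,0,0,0,0],[0.0,0.0,0,-0.05,0,0,0]]'
python3 -m handwheel '[[0.0,0,0,-0.05,0,0,0],[0.0,0,0,-0.05,0,0,0],[0.045,0.0,0.02,-0.01,0,0,0]]'
python3 d.py '[.4155,-.105,.12]' 2.79
python3 -c "
from h import *
s=snap('scene','s2');t=snap('top','t2')
a=s['image'][150:300,270:470];b=t['image'][105:255,230:430]
cv2.imwrite('pics/c2.png',np.vstack([cv2.resize(x,None,fx=3,fy=2,interpolation=2) for x in(a,b)]))"
```

```text
time_s: 8.2
tcp_pos: [0.3229, -0.2226, 0.1487]
tcp_rot: [3.14, -0.012, 2.511]
wrist_force: [1.2, -0.3, 1.1]
opening: 0.0006
gripper_force: 0.0
time_s: 8.57
tcp_pos: [0.3409, -0.2124, 0.2702]
tcp_rot: [-3.141, 0.01, 2.51]
wrist_force: [0.4, -0.1, 0.4]
opening: 0.0058
gripper_force: 0.0
t 8.575 tool d [0.0049 0.1308 0.1501] rows 3.186590934149197 q [-0.6908 -0.4998  2.0958 -0.0003  1.535  -1.6296]
rotvec [-0.0023  0.0103 -0.2805]
```

View pics/c2.png

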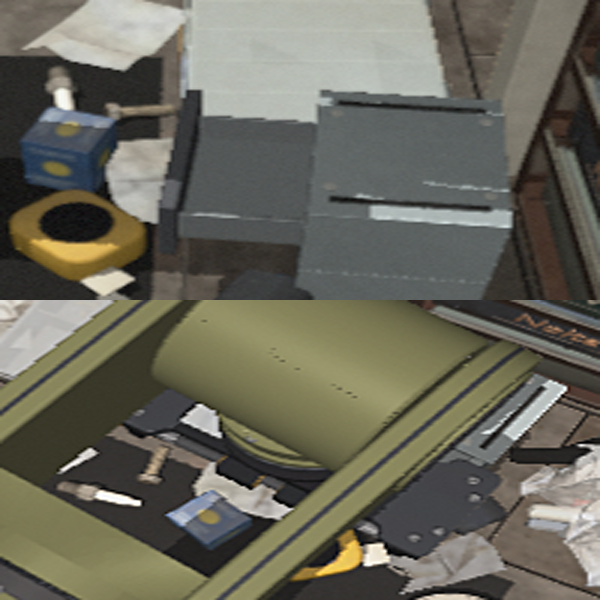

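The crop shows the tray sprung out with the panel now at scene crop (180,170), and its open well lies between the panel and the case. The bolt, carton and tape have not moved. Next I'll look at the bolt closely.

```bash
python3 -c "
from h import *
a=cv2.imread('pics/scene0.png')[190:220,300:340];b=cv2.imread('pics/top0.png')[170:200,265:305]
cv2.imwrite('pics/c3.png',np.hstack([cv2.resize(x,None,fx=10,fy=10,interpolation=0) for x in(a,b)]))"
```

```text
(no output)
```

View pics/c3.png

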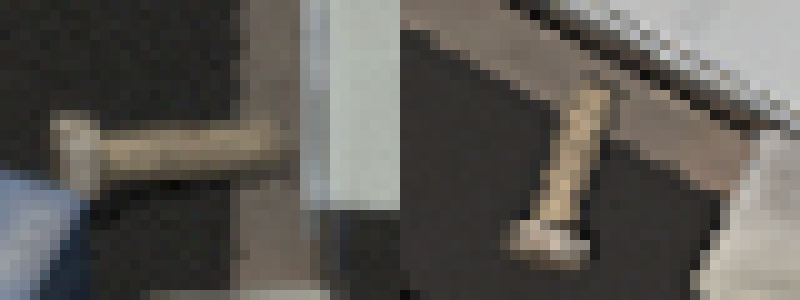

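The bolt's head is at scene px (307,204.5) and top px (279,194). Its tip is at scene (328,203.5) and top (284,178.5).

```bash
python3 -c "
from h import *
np.set_printoptions(precision=4,suppress=True)
h=tri('scene0',(307.0,204.6),'top0',(279.1,194.0)); t=tri('scene0',(327.8,203.7),'top0',(284.0,178.7)); m=tri('scene0',(317.5,204.2),'top0',(281.6,186.3)); print(h,t,m)
for z in(.008,.01):
  for f,a,b in(('scene0',(307.0,204.6),(327.8,203.7)),('top0',(279.1,194.0),(284,178.7))):
    p,q=onz(f,a,z),onz(f,b,z); d=q-p; print(f,z,p,q,(p+q)/2,np.arctan2(d[1],d[0]),np.linalg.norm(d))
"; python3 d.py '[.4155,-.105,.12]' 2.80
```

```text
(array([ 0.3955, -0.0998,  0.0153]), np.float64(0.0015151731452923262)) (array([ 0.4353, -0.1111,  0.0078]), np.float64(0.00026017820399479335)) (array([ 0.4154, -0.1055,  0.0114]), np.float64(0.0005775935845518851))
scene0 0.008 [ 0.3977 -0.0935  0.008 ] [ 0.4353 -0.1113  0.008 ] [ 0.4165 -0.1024  0.008 ] -0.44160261172272375 0.041659620739055145
top0 0.008 [ 0.3977 -0.0993  0.008 ] [ 0.4351 -0.1111  0.008 ] [ 0.4164 -0.1052  0.008 ] -0.30641193410624534 0.039223054105095495
scene0 0.01 [ 0.3969 -0.0952  0.01  ] [ 0.4344 -0.113   0.01  ] [ 0.4156 -0.1041  0.01  ] -0.44160261172272214 0.041543191610930286
top0 0.01 [ 0.3973 -0.0995  0.01  ] [ 0.4346 -0.1113  0.01  ] [ 0.416  -0.1054  0.01  ] -0.3064119341062458 0.039137068851990246
t 8.675 tool d [0.0027 0.1295 0.1477] rows 3.1436190386320586 q [-0.6883 -0.4985  2.0991  0.0003  1.5346 -1.6309]
rotvec [-0.001   0.0063 -0.2866]
```

```bash
python3 -m handwheel '[[0.035,0,0,0,0,0,-0.155],[0.035,0,0,0,0,0,-0.155],[0.035,0.013,0.042,0,0,0,0],[0.035,0.013,0.042,0.04,0,0,0],[0.035,0.013,0.042,0.04,0,0,0]]' 15
python3 -m handwheel '[[0.035,0,0,0.04,0.1,0,0],[0.035,0,0,0,0,0,0]]'
python3 d.py '[.4157,-.105,.06]' 2.82
```

```text
time_s: 9.3
tcp_pos: [0.3417, -0.078, 0.1835]
tcp_rot: [-3.141, 0.002, 2.821]
wrist_force: [0.4, -0.1, -0.3]
opening: 0.0351
gripper_force: 0.0
time_s: 9.55
tcp_pos: [0.3393, -0.0769, 0.141]
tcp_rot: [-3.042, -0.008, 2.826]
wrist_force: [-0.3, 0.4, 0.3]
opening: 0.0346
gripper_force: 0.0
t 9.55 tool d [-0.082   0.005   0.0802] rows 1.8376586373890362 q [-0.2936 -0.5564  2.3481 -0.1017  1.3613 -1.5272]
rotvec [-0.0997 -0.0078  0.0062]
```

```bash
python3 -m handwheel '[[0.035,-0.041,-0.001,0,0,0,0],[0.035,-0.041,-0.001,0,0,0,0],[0.035,0,0.003,0.04,0,0,0],[0.035,0,0.004,0.04,0,0,0],[0.035,0,0,0,0,0,0]]'
python3 d.py '[.4157,-.105,.006]' 2.82
```

```text
time_s: 10.18
tcp_pos: [0.4169, -0.1079, 0.0635]
tcp_rot: [-3.042, -0.006, 2.82]
wrist_force: [-0.5, -0.0, 1.1]
opening: 0.0352
gripper_force: 0.0
t 10.175 tool d [0.0018 0.008  0.057 ] rows 0.9208894941406354 q [-0.3105 -0.2193  2.2508 -0.1103  1.1191 -1.5112]
rotvec [-0.0993 -0.0055  0.0002]
```

```bash
python3 -m handwheel '[[0.035,0.001,0.004,0.02,0,0,0],[0.035,0.001,0.004,0.02,0,0,0],[0.035,0,0,0.012,0,0,0],[0.035,0,0,0.005,0,0,0],[0.035,0,0,0,0,0,0]]'
python3 d.py '[.4157,-.105,.006]' 2.82
```

```text
time_s: 10.8
tcp_pos: [0.4181, -0.1049, 0.0085]
tcp_rot: [-3.042, 0.001, 2.821]
wrist_force: [0.7, -0.3, -0.2]
opening: 0.0353
gripper_force: 0.0
t 10.8 tool d [ 0.0023 -0.0006  0.0025] rows 0.055379980467717714 q [-0.3027 -0.1286  2.2819 -0.1194  0.9923 -1.4876]
rotvec [-0.0999  0.0011  0.0013]
```

```bash
python3 -m handwheel '[[0.035,0.002,0,0.003,0,0,0],[0.0,0,0,0,0,0,0],[0.0,0,0,0,0,0,0],[0.0,0,0,0,0,0,0],[0.0,0,0,0,0,0,0]]' 15
```

```text
time_s: 11.42
tcp_pos: [0.4156, -0.1042, 0.0049]
tcp_rot: [-3.041, 0.0, 2.822]
wrist_force: [-0.5, 0.1, 2.4]
opening: 0.0147
gripper_force: 14.8
```

```bash
python3 -m handwheel '[[0.0,0,0,0,0,0,0],[0.0,0,0,-0.01,0,0,0],[0.0,0,0,-0.03,0,0,0],[0.0,0,0,-0.05,0,0,0],[0.0,0,0,-0.05,-0.1,0,0]]'
python3 -m handwheel '[[0.0,0,0,-0.03,0,0,0],[0.0,0,0,0,0,0,0]]'
python3 -c "
from h import *
s=snap('scene','s4');t=snap('top','t4'); p=telemetry.get_state()['tcp_pos']
u=proj('scene0',p)[0].astype(int); v=proj('top0',p)[0].astype(int); print(u,v)
f=lambda im,c:cv2.resize(im[max(0,c[1]-40):c[1]+40,c[0]-40:c[0]+40],(400,400),interpolation=2)
cv2.imwrite('pics/c4.png',np.hstack([f(s['image'],u),f(t['image'],v)]))"
```

```text
time_s: 12.05
tcp_pos: [0.42, -0.0894, 0.1456]
tcp_rot: [3.139, -0.0, 2.825]
wrist_force: [0.1, -0.1, -0.2]
opening: 0.015
gripper_force: 14.9
time_s: 12.3
tcp_pos: [0.4219, -0.0916, 0.1776]
tcp_rot: [-3.142, 0.007, 2.822]
wrist_force: [0.3, 0.5, -0.4]
opening: 0.0147
gripper_force: 14.9
[314 135] [266 166]
```

View pics/c4.png

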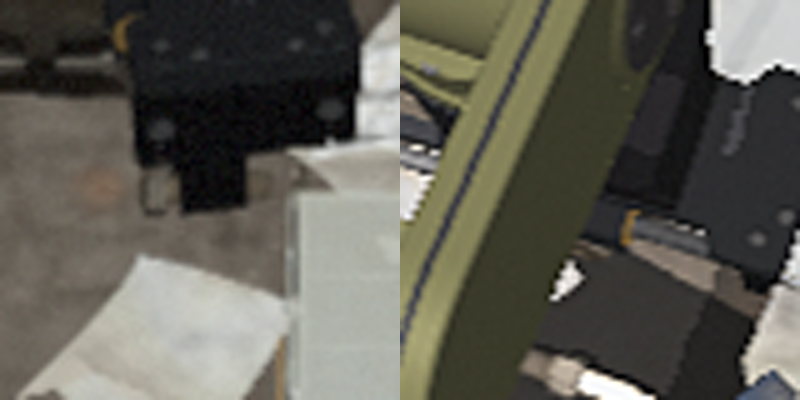

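The bolt is held level. Its head shows just left of the finger at scene crop (158,190), about level with the fingertips. I'll turn to the unit's yaw, check the tray pose in the images, and go over it.

```bash
python3 -m handwheel '[[0.0,0,0,0,0,0,0.155],[0.0,0,0,0,0,0,0.155],[0.0,0,0,0,0,0,0]]'
python3 d.py '[.3914,-.2741,.175]' 2.511
python3 -c "
from h import *
ux=np.array([.808,-.589,0]);uy=np.array([.589,.808,0])
for q in((195,92),(177,182)):
    p=onz('s2',(270+q[0]/3-.3,150+q[1]/2-.3),.134)-[.4585,-.323,0]; print(p@ux,p@uy)"
```

```text
time_s: 12.78
tcp_pos: [0.4189, -0.0903, 0.1718]
tcp_rot: [-3.14, -0.004, 2.514]
wrist_force: [-0.5, 1.4, -0.7]
opening: 0.0149
gripper_force: 14.9
t 12.775 tool d [-0.0857 -0.1649 -0.0034] rows 2.9737441857329014 q [-0.3378 -0.3631  2.1658  0.      1.3429 -1.281 ]
rotvec [-0.0011 -0.0038  0.003 ]
-0.11980137382863557 0.05926426775262647
-0.11779046817480407 -0.03794269711676934
```

```bash
python3 -m handwheel '[[0.0,-0.021,-0.041,-0.002,0,0,0],[0.0,-0.021,-0.041,-0.002,0,0,0],[0.0,-0.021,-0.041,0,0,0,0],[0.0,-0.021,-0.041,0,0,0,0],[0.0,0,0,0,0,0,0]]'
python3 d.py '[.3914,-.2741,.12]' 2.511
```

```text
time_s: 13.4
tcp_pos: [0.3902, -0.2745, 0.1767]
tcp_rot: [-3.142, -0.002, 2.51]
wrist_force: [-1.1, 0.9, -1.3]
opening: 0.0147
gripper_force: 14.9
t 13.4 tool d [-0.0008  0.001   0.0567] rows 0.9078202553895356 q [-0.7255 -0.2422  2.0642 -0.0002  1.3219 -1.6649]
rotvec [-0.     -0.0024 -0.0007]
```

```bash
python3 -m handwheel '[[0.0,-0.001,0.001,0.025,0,0,0],[0.0,0,0,0.025,0,0,0],[0.0,0,0,0.015,0,0,0],[0.0,0,0,0.008,0,0,0],[0.0,0,0,0,0,0,0]]'
python3 -m handwheel '[[0.0,0,0,0.003,0,0,0],[0.0,0,0,0.002,0,0,0],[0.0,0,0,0,0,0,0]]'
```

```text
time_s: 14.02
tcp_pos: [0.3926, -0.2722, 0.1047]
tcp_rot: [3.141, -0.001, 2.513]
wrist_force: [0.2, 1.4, 0.5]
opening: 0.0148
gripper_force: 14.9
time_s: 14.4
tcp_pos: [0.3927, -0.2728, 0.1002]
tcp_rot: [-3.142, 0.0, 2.512]
wrist_force: [0.2, 0.9, 0.3]
opening: 0.0146
gripper_force: 14.9
```

```bash
python3 -m handwheel '[[0.0,0,0,0.002,0,0,0],[0.0,0,0,0.002,0,0,0],[0.0,0,0,0,0,0,0]]'
python3 -m handwheel '[[0.0,0,0,0.001,0,0,0],[0.0,0,0,0.001,0,0,0],[0.0,0,0,0,0,0,0]]'
```

```text
time_s: 14.78
tcp_pos: [0.3925, -0.2726, 0.0957]
tcp_rot: [3.142, -0.001, 2.512]
wrist_force: [0.3, -0.6, -0.1]
opening: 0.0146
gripper_force: 14.9
time_s: 15.15
tcp_pos: [0.3926, -0.2726, 0.0939]
tcp_rot: [-3.142, -0.0, 2.512]
wrist_force: [-0.6, 0.1, -1.0]
opening: 0.0149
gripper_force: 14.9
```

```bash
python3 -m handwheel '[[0.0,0,0,0.001,0,0,0],[0.0,0,0,0,0,0,0]]'
python3 -m handwheel '[[0.0,0,0,0.001,0,0,0],[0.0,0,0,0,0,0,0]]'
```

```text
time_s: 15.4
tcp_pos: [0.3928, -0.2728, 0.0932]
tcp_rot: [-3.142, 0.0, 2.512]
wrist_force: [-0.8, 0.2, 0.5]
opening: 0.0147
gripper_force: 14.9
time_s: 15.65
tcp_pos: [0.3934, -0.2732, 0.0931]
tcp_rot: [3.142, 0.002, 2.512]
wrist_force: [-0.0, 0.9, 4.9]
opening: 0.0149
gripper_force: 14.9
```

The bolt touches the floor at TCP z 0.093, as expected. Opening and rising.

```bash
python3 -m handwheel '[[0.018,0,0,-0.0005,0,0,0],[0.035,0,0,0,0,0,0],[0.035,0,0,0,0,0,0],[0.035,0,0,-0.01,0,0,0],[0.035,0,0,-0.03,0,0,0]]' 10
python3 -m handwheel '[[0.035,0,0,-0.05,0,0,0],[0.0,0.05,0,0,0,0,0],[0.0,0.05,0,0,0,0,0],[0.0,0.0,0,0,0,0,0]]'
python3 d.py '[.3372,-.2345,.105]' 2.511
python3 -c "
from h import *
s=snap('scene','s5');t=snap('top','t5')
cv2.imwrite('pics/c5.png',np.vstack([cv2.resize(s['image'][170:270,310:460],None,fx=4,fy=3,interpolation=2),cv2.resize(t['image'][120:220,310:460],None,fx=4,fy=3,interpolation=2)]))"
```

```text
time_s: 16.27
tcp_pos: [0.3916, -0.2718, 0.1316]
tcp_rot: [3.141, -0.004, 2.512]
wrist_force: [1.4, -0.3, 0.1]
opening: 0.035
gripper_force: 0.0
time_s: 16.77
tcp_pos: [0.3104, -0.2126, 0.1829]
tcp_rot: [-3.141, 0.002, 2.512]
wrist_force: [-0.1, -0.4, 0.3]
opening: 0.0102
gripper_force: 0.0
t 16.775 tool d [-0.0344 -0.0019  0.078 ] rows 1.3637108907932312 q [-0.7434 -0.5252  2.2561 -0.0001  1.4084 -1.6842]
rotvec [-0.0003  0.0023  0.0006]
```

View pics/c5.png

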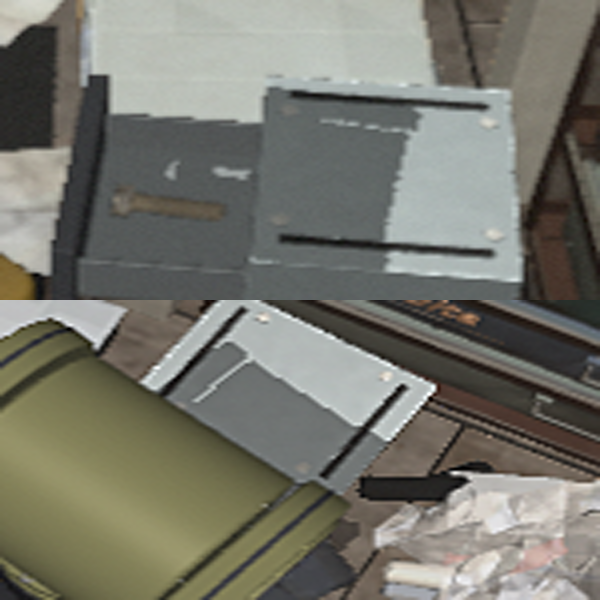

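The scene view shows the bolt lying flat in the tray (crop (168,203)), and the gripper is clear. Now I'll come down in front of the panel and push it shut.

```bash
python3 -m handwheel '[[0.0,0,-0.002,0.04,0,0,0],[0.0,0,0,0.038,0,0,0],[0.0,-0.015,0,0,0,0,0],[0.0,-0.015,0,0,0,0,0],[0.0,-0.004,0,0,0,0,0]]' 10
python3 -m handwheel '[[0.0,-0.003,0,0,0,0,0],[0.0,-0.002,0,0,0,0,0],[0.0,-0.002,0,0,0,0,0],[0.0,-0.002,0,0,0,0,0],[0.0,-0.002,0,0,0,0,0]]'
python3 -m handwheel '[[0.0,-0.002,0,0,0,0,0],[0.0,-0.002,0,0,0,0,0],[0.0,-0.002,0,0,0,0,0],[0.0,-0.002,0,0,0,0,0],[0.0,-0.002,0,0,0,0,0]]'
```

```text
time_s: 17.5
tcp_pos: [0.3393, -0.2363, 0.1046]
tcp_rot: [3.141, -0.001, 2.512]
wrist_force: [0.3, -0.5, 0.4]
opening: 0.0009
gripper_force: 0.0
time_s: 18.12
tcp_pos: [0.3471, -0.2419, 0.1046]
tcp_rot: [-3.142, 0.0, 2.512]
wrist_force: [0.7, 0.0, -0.1]
opening: 0.0009
gripper_force: 0.0
time_s: 18.75
tcp_pos: [0.3552, -0.2478, 0.1045]
tcp_rot: [3.142, -0.0, 2.512]
wrist_force: [-0.5, 0.4, 1.3]
opening: 0.0005
gripper_force: 0.6
```

```bash
python3 -m handwheel '[[0.0,-0.003,0,0,0,0,0],[0.0,-0.003,0,0,0,0,0],[0.0,-0.003,0,0,0,0,0],[0.0,-0.003,0,0,0,0,0],[0.0,-0.003,0,0,0,0,0]]'
python3 -m handwheel '[[0.0,-0.003,0,0,0,0,0],[0.0,-0.003,0,0,0,0,0],[0.0,-0.003,0,0,0,0,0],[0.0,-0.003,0,0,0,0,0],[0.0,-0.003,0,0,0,0,0]]'
python3 -m handwheel '[[0.0,-0.003,0,0,0,0,0],[0.0,-0.003,0,0,0,0,0],[0.0,-0.002,0,0,0,0,0],[0.0,-0.002,0,0,0,0,0],[0.0,-0.001,0,0,0,0,0]]'
```

```text
time_s: 19.38
tcp_pos: [0.3674, -0.2566, 0.1044]
tcp_rot: [3.141, -0.0, 2.512]
wrist_force: [-1.6, 1.7, 1.5]
opening: 0.0004
gripper_force: 1.0
time_s: 20.0
tcp_pos: [0.3794, -0.2653, 0.1045]
tcp_rot: [3.141, -0.001, 2.512]
wrist_force: [-1.7, 4.6, 2.4]
opening: 0.0003
gripper_force: 2.1
time_s: 20.62
tcp_pos: [0.3882, -0.2716, 0.1045]
tcp_rot: [3.141, -0.001, 2.512]
wrist_force: [-1.4, 6.5, 3.5]
opening: 0.0003
gripper_force: 2.6
```

```bash
python3 -m handwheel '[[0.0,-0.001,0.0004,0,0,0,0],[0.0,-0.001,0.0002,0,0,0,0],[0.0,-0.001,0,0,0,0,0],[0.0,0,0,0,0,0,0]]'
python3 -m handwheel '[[0.0,-0.001,0,0,0,0,0],[0.0,-0.001,0,0,0,0,0],[0.0,-0.001,0,0,0,0,0],[0.0,0,0,0,0,0,0]]'
```

```text
time_s: 21.12
tcp_pos: [0.3909, -0.2735, 0.1045]
tcp_rot: [-3.141, -0.0, 2.512]
wrist_force: [-2.0, 3.1, 2.4]
opening: 0.0005
gripper_force: 1.8
time_s: 21.62
tcp_pos: [0.3936, -0.2754, 0.1045]
tcp_rot: [-3.141, 0.001, 2.512]
wrist_force: [-1.7, -0.2, -0.4]
opening: 0.0008
gripper_force: 0.7
```

```bash
python3 -m handwheel '[[0.0,-0.001,0,0,0,0,0],[0.0,0,0,0,0,0,0]]'
python3 -m handwheel '[[0.0,-0.001,0,0,0,0,0],[0.0,0,0,0,0,0,0]]'
python3 -m handwheel '[[0.0,-0.0005,0,0,0,0,0],[0.0,0,0,0,0,0,0]]'
```

```text
time_s: 21.88
tcp_pos: [0.3945, -0.2757, 0.1045]
tcp_rot: [3.142, 0.001, 2.512]
wrist_force: [-1.8, 0.5, 0.4]
opening: 0.0005
gripper_force: 0.5
time_s: 22.12
tcp_pos: [0.3956, -0.2763, 0.1047]
tcp_rot: [3.141, 0.001, 2.512]
wrist_force: [-2.0, 1.2, 0.3]
opening: 0.0002
gripper_force: 1.3
time_s: 22.38
tcp_pos: [0.3955, -0.2762, 0.1047]
tcp_rot: [3.141, -0.0, 2.512]
wrist_force: [-3.3, 1.1, 4.4]
opening: 0.0007
gripper_force: 1.8
```

```bash
python3 -m handwheel '[[0.0,-0.0005,0,0,0,0,0],[0.0,0,0,0,0,0,0]]'
python3 -m handwheel '[[0.0,-0.0005,0,0,0,0,0],[0.0,0,0,0,0,0,0]]'
```

```text
time_s: 22.62
tcp_pos: [0.3961, -0.2767, 0.1047]
tcp_rot: [3.141, 0.0, 2.512]
wrist_force: [-2.4, 3.2, 1.9]
opening: 0.0002
gripper_force: 1.6
time_s: 22.88
tcp_pos: [0.3961, -0.2767, 0.1046]
tcp_rot: [3.141, -0.001, 2.512]
wrist_force: [-3.8, 4.4, 4.7]
opening: 0.0005
gripper_force: 2.7
```

```bash
python3 -m handwheel '[[0.0,-0.0005,0,0,0,0,0],[0.0,0,0,0,0,0,0],[0.0,0,0,0,0,0,0]]'
```

```text
time_s: 23.25
tcp_pos: [0.3961, -0.2767, 0.1046]
tcp_rot: [3.141, -0.003, 2.512]
wrist_force: [-5.4, 5.4, 7.0]
opening: 0.0006
gripper_force: 3.7
```

The buffer is reached (7.5 N along the push, same pose as the first time). I'll back off slowly so the latch can take hold, then look.

```bash
python3 -m handwheel '[[0.0,0.001,0,0,0,0,0],[0.0,0.002,0,0,0,0,0],[0.0,0.002,0,0,0,0,0],[0.0,0.003,0,0,0,0,0],[0.0,0.005,0,0,0,0,0]]'
python3 -m handwheel '[[0.0,0.03,0,0,0,0,0],[0.0,0.04,0,0,0,0,0],[0.0,0.0,0,-0.05,0,0,0],[0.0,0,0,-0.05,0,0,0],[0.0,0,0,0,0,0,0]]'
python3 -m handwheel '[[0.0,0,0,0,0,0,0],[0.0,0,0,0,0,0,0],[0.0,0,0,0,0,0,0],[0.0,0,0,0,0,0,0],[0.0,0,0,0,0,0,0]]'
python3 -c "
from h import *
s=snap('scene','s6')
cv2.imwrite('pics/c6.png',cv2.resize(s['image'][150:300,265:465],None,fx=4,fy=4,interpolation=2))"
```

```text
time_s: 23.88
tcp_pos: [0.3861, -0.2697, 0.1045]
tcp_rot: [-3.141, 0.0, 2.512]
wrist_force: [0.4, -0.4, 0.1]
opening: 0.0005
gripper_force: 0.0
time_s: 24.5
tcp_pos: [0.3314, -0.2302, 0.2096]
tcp_rot: [-3.14, 0.01, 2.512]
wrist_force: [0.1, 0.6, -0.5]
opening: 0.0009
gripper_force: 0.0
time_s: 25.12
tcp_pos: [0.3295, -0.2284, 0.2042]
tcp_rot: [3.142, -0.001, 2.512]
wrist_force: [-0.3, 0.2, 0.9]
opening: 0.0006
gripper_force: 0.0
```

View pics/c6.png

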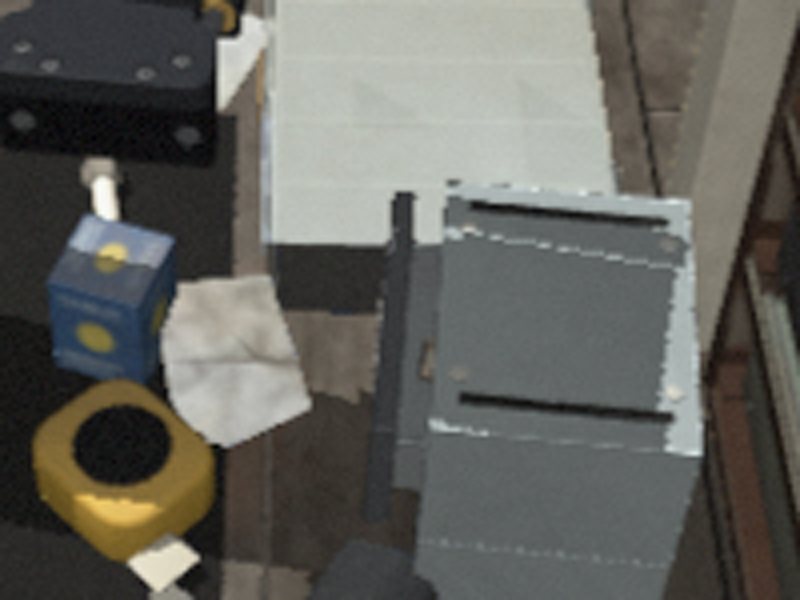

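The picture shows the tray shut, with the panel at crop (393,350) as at the start. The bolt's head is just visible inside at (425,360), and the carton, tape and spark plug are where they were. The arm is clear, so I'm handing in.

```bash
python3 -c "
from cell import manip; print(manip.hand_in())"
```

```text
the job is handed in; nothing more can be done
None
```

The bolt is lying in the tray, the tray is latched shut with push readings peaking at about 8 N against the 20 N limit, the tape measure, carton and spark plug look unmoved, and the job was handed in at about 25 s; the hand-in returned no verdict.

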